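Hot-air nozzles back on their rail by size

TASK

Put the four loose hot-air nozzles back on the nozzle rail in order of size: each standing upright, outlet up, in the middle of its own pad, with the smallest on the pad next to the thumbscrew and sizes rising to the largest at the other end. Let go of them and leave them standing still.

Things in the scene. Friction and masses are not known exactly. Their poses are not given: they have to be found in the camera images.
- nozzle_1_mid (a point): the smallest of four bare steel hot-air nozzles, loose, standing upright on the bench (z = 0), the outlet up: round collar 24 mm in diameter and 27 mm high, narrowing above to an outlet of 9 mm; 40 mm high in all. The point is its centre, half-way up (20 mm above its foot); z is its axis, up. Grip it round the collar, best with the fingers along world y
- nozzle_2_mid (a point): the second smallest of four bare steel hot-air nozzles, loose, standing upright on the bench (z = 0), the outlet up: round collar 32 mm in diameter and 31 mm high, narrowing above to an outlet of 15 mm; 46 mm high in all. The point is its centre, half-way up (23 mm above its foot); z is its axis, up. Grip it round the collar, best with the fingers along world y
- nozzle_3_mid (a point): the second largest of four bare steel hot-air nozzles, loose, standing upright on the bench (z = 0), the outlet up: round collar 40 mm in diameter and 35 mm high, narrowing above to an outlet of 22 mm; 52 mm high in all. The point is its centre, half-way up (26 mm above its foot); z is its axis, up. Grip it round the collar, best with the fingers along world y
- nozzle_4_mid (a point): the largest of four bare steel hot-air nozzles, loose, standing upright on the bench (z = 0), the outlet up: round collar 50 mm in diameter and 39 mm high, narrowing above to an outlet of 32 mm; 58 mm high in all. The point is its centre, half-way up (29 mm above its foot); z is its axis, up. Grip it round the collar, best with the fingers along world y
- pad_1: one of the four equal round black rubber pads (44 mm across, 2 mm thick, with a thin grey ring), 62 mm apart along the fixed aluminium rail (304 x 58 mm); number 1 counted from the rail's end nearer the robot. Origin: centre of its underside; its top is 2 mm higher, 10 mm above the bench; x runs along the row towards pad 4, y across the rail, z up. Come with one finger over each long side of the rail; there is little room along the row
- pad_2: one of the four equal round black rubber pads (44 mm across, 2 mm thick, with a thin grey ring), 62 mm apart along the fixed aluminium rail (304 x 58 mm); number 2 counted from the rail's end nearer the robot. Origin: centre of its underside; its top is 2 mm higher, 10 mm above the bench; x runs along the row towards pad 4, y across the rail, z up. Come with one finger over each long side of the rail; there is little room along the row
- pad_3: one of the four equal round black rubber pads (44 mm across, 2 mm thick, with a thin grey ring), 62 mm apart along the fixed aluminium rail (304 x 58 mm); number 3 counted from the rail's end nearer the robot. Origin: centre of its underside; its top is 2 mm higher, 10 mm above the bench; x runs along the row towards pad 4, y across the rail, z up. Come with one finger over each long side of the rail; there is little room along the row
- pad_4: one of the four equal round black rubber pads (44 mm across, 2 mm thick, with a thin grey ring), 62 mm apart along the fixed aluminium rail (304 x 58 mm); number 4 counted from the rail's end nearer the robot. Origin: centre of its underside; its top is 2 mm higher, 10 mm above the bench; x runs along the row towards pad 4, y across the rail, z up. Come with one finger over each long side of the rail; there is little room along the row
- screw_end: the rail's end piece with the black knurled thumbscrew (22 mm across, its top 27 mm above this origin), fixed across one end of the rail, 45 mm beyond the end pad; it may be at either end, and the other end has a low plain bar, 6 mm high, without a screw. Origin: centre of its underside; z up. Between the nozzles and the rail stands a soldering iron in its holder, up to 0.15 m above the bench: carry nozzles higher

How it is judged:
By the outcome, as a careful person would: the job done as asked, in the order asked, and still so for the second after the job is handed in, with the robot touching nothing.
It also fails if it takes over 107 s, if anything falls off the work surface, if the arm or the gripper's body presses on something with over 40 N, if the wrist force passes 120 N, or if a joint passes its speed limit or range.

ROBOT

A 6-joint arm with a two-finger parallel gripper is mounted at the origin on a cart in front of the work surface, level with it; the furniture and walls round the work are solid. World frame = base frame: x ahead of the robot, y to its left, z up, the work surface at z = 0. Lengths are in mm, angles in rad, forces in N, time in s.
With the tool pointing down it reaches from about 350 to 875 mm from the base axis. Payload 4.2 kg.
Tool frame: the origin (TCP) lies midway between the tips of the shut fingers; the grasp point (between the pads) lies 19 mm behind it; z points along the fingers, y is the line along which they close (so a half turn about z gives the same grasp; the last joint's range is limited). The gripper opens to 85 mm and grips with 20 to 120 N. Pads are 22 mm wide; open, the fingers measure 114 mm over their backs; the gripper's body (76 mm by 85 mm) begins 54 mm behind the grasp point. The pads swing forward as they close: fully open they stand 13 mm farther back than shut.
Start: joints at [1.428, 0.385, 0.008, 0, -1.194, -0.259], TCP at [244.389, 575.216, 231.312] pointing down, gripper open.
Joint ranges: [-3.14, 3.14], [-1.21, 2.06], [-1.07, 1.41], [-3.16, 2.05], [-2.99, -0.16], [-3.1, 3.1]. Speed limits (rad/s): [2.79, 2.79, 3.14, 3.14, 3.14, 3.14].

INTERFACE

Orientations are given as a unit quaternion [x, y, z, w].
In Python, from bench import read_state, get_image, job_done gives the robot as it stands.
- The arm moves only by the tool servo_tool, never from a script. Its arguments are lists of equal length, an entry for each row: "rotation": the turn, a rotation vector about the world's x, y, z scaled (see below), a list of three; "slide": the shift along the world's x, y, z scaled (see below), a list of three; "grip": the opening, from -1 (shut) to 1 (fully open). In form: {"rotation": [[rx, ry, rz], ...], "slide": [[tx, ty, tz], ...], "grip": [grip, ...]}. A call has 1 to 8 rows; each row is the pose to reach, as a shift and turn from the pose commanded when the call began, turning the shorter way round; what a row does not reach only later rows make up. The controller multiplies each number of a shift by 0.2 m and each number of a turn by 360 degrees. A row lasts 1/8 s, in which the tool goes at most 62.5 mm and 10.7 degrees, less where a joint would pass 70% of its speed; a pose out of reach is approached as far as the arm can. A call with a number of a shift or a turn outside -1 to 1 is refused whole. A call with a gripper value outside its range is refused whole. The fingers move at their own pace and stop on an object; the grip force is fixed at half the most. Time passes only in rows, so rows that repeat a pose let the fingers close. It gives the time, the measured TCP pose, the force, the opening and the grip force at its end, in the units of the state.
- read_state(): the state, without advancing time (a new reading comes with each control period).
- get_image(name): name is "scene" or "top"; returns a dict with "image" (384x512x3 uint8, red, green, blue), "depth" (384x512 float32, mm along the optical axis (not along the pixel's ray), 0 where there is no reading), "camera_matrix" (3x3 intrinsics, pixels), "k1" (the pictures are not rectified: a ray, as slopes to the right and down, at radius r is drawn at 1 + k1 r^2 times it, then the intrinsics apply), "rvec" (rotation vector, rad) and "tvec" (3), from world to camera coordinates, as OpenCV has them. Camera axes: x right, y down, z forward; pixel columns grow to the right and rows downward; lengths in mm; the calibration is good to about 2 mm. A picture is of the moment at which its call begins.
- job_done(): hands the job in; it is judged then, once.
The state is a dict: "clock": time; "joints": joint angles; "joint_vel": joint speeds; "joint_efforts": joint torques, N m; "position": TCP position; "ee_rot": TCP orientation; "contact_force": force on the tool from outside, world axes, zero at the start; "wrist_torque": the same for the moment, N m; "gripper_width": finger opening in mm; "grasp_force": force on a finger pad.
Only numpy, scipy, OpenCV 4.12 (cv2) and the standard library are available. Lean on these libraries where they do the work, as an engineer would, in place of code of your own. Each camera call takes 0.05 s, during which the arm holds its last target. There are 200 camera calls.

## Working session

There is one attempt and no reset: what is moved stays moved. The work goes in short steps, Python scripts to look and compute and a tool call to move; the robot and the scene stay as the last step left them, time stands still between calls to the robot, and variables do not carry over. Pictures are saved under pics/ and viewed, at most 14 in all, crops included, and the job is handed in when it is done.

Besides the shell and the picture viewer there is one more tool, called after ">>>" as name(argument=value, ...) on one line, values as JSON. servo_tool: Moves the arm, as the interface text tells. Shifts and turns lie within -1 to 1; 1 stands for 0.2 m of shift or 360 degrees of turn. Its arguments: {"type":"object","properties":{"rotation":{"type":"array","items":{"type":"array","items":{"type":"number","minimum":-1,"maximum":1}}},"slide":{"type":"array","items":{"type":"array","items":{"type":"number","minimum":-1,"maximum":1}}},"grip":{"type":"array","items":{"type":"number"}}},"required":["rotation","slide","grip"]}

```bash
mkdir -p pics
cat > h.py <<'E'
import numpy as np,cv2
from bench import read_state,get_image,job_done
def grab(n,f):
    d=get_image(n); cv2.imwrite(f'pics/{f}.png',d['image'][:,:,::-1]); np.save(f'pics/{f}.npy',d,allow_pickle=True); return d
def world(d,z=None):
    "world xyz per pixel from depth, or by ray/plane z"
    K=np.array(d['camera_matrix']);R=cv2.Rodrigues(np.array(d['rvec'],float))[0];t=np.array(d['tvec'],float).ravel()
    h,w=d['depth'].shape;u,v=np.meshgrid(np.arange(w),np.arange(h))
    p=cv2.undistortPoints(np.stack([u,v],-1).reshape(-1,1,2).astype(float),K,np.array([d['k1'],0,0,0.])).reshape(h,w,2)
    ray=np.dstack([p,np.ones((h,w))])
    if z is None: return (ray*d['depth'][...,None]-t)@R
    o=-R.T@t; r=ray@R
    return o+r*((z-o[2])/r[...,2])[...,None]
E
python3 - <<'E'
from h import *
for n in('scene','top'):
    d=grab(n,n+'0'); print(n,d['tvec'],d['rvec'],d['k1'],d['camera_matrix'])
    print((-cv2.Rodrigues(np.array(d['rvec'],float))[0].T@np.array(d['tvec'],float).ravel()).round())
s=read_state();print(s)
E
```

```text
scene [312.6245967  282.47486654 609.06196157] [ 0.97454781 -2.22265965  1.31652177] -0.12745767436149175 [[403.17919714   0.         249.37253348]
 [  0.         403.17919714 189.64130638]
 [  0.           0.           1.        ]]
[-60. 507. 537.]
top [ -70.88793431  521.35671719 1017.10932027] [ 2.21414901 -2.2145753   0.09431407] -0.02711914819463069 [[480.53791696   0.         261.49654194]
 [  0.         480.53791696 191.28247007]
 [  0.           0.           1.        ]]
[ 471.  -33. 1043.]
{'clock': 0.1, 'joints': array([ 1.42760617e+00,  3.85447941e-01,  6.79279897e-03, -4.12761485e-04,
       -1.19402509e+00, -2.58598113e-01]), 'joint_vel': array([-0.0001239 , -0.00175515,  0.00262164,  0.00419688, -0.00012627,
       -0.00162636]), 'joint_efforts': array([-2.98672448e-04, -3.93318665e+01,  1.88930708e+01,  4.19798657e+00,
       -2.57632702e-03,  1.58819113e-06]), 'position': array([244.20361324, 574.75744216, 230.36529614]), 'ee_rot': array([ 9.79872906e-01, -1.99620050e-01, -1.37189554e-04,  9.51447386e-04]), 'contact_force': array([-0.69537288, -0.09940347, -0.37625149]), 'wrist_torque': array([0.02495755, 0.01572345, 0.02906534]), 'grasp_force': 0.0, 'gripper_width': 85.32064140288831}
```

View pics/top0.png

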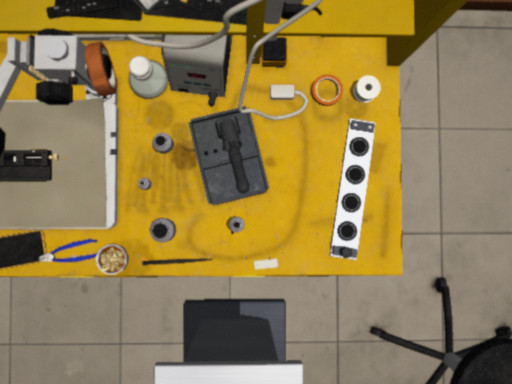

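View pics/scene0.png

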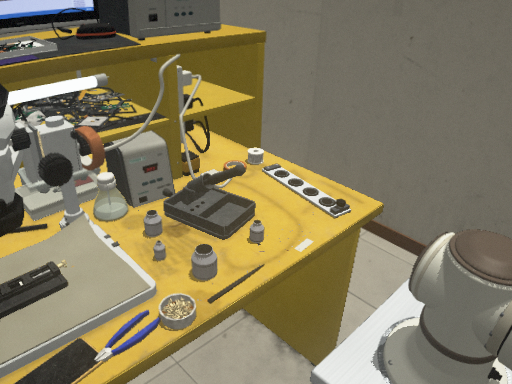

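The top view shows nozzles near (162,142), (144,183), (163,230) and (236,225). The rail is on the right with pads at (360,146), (355,174), (351,202) and (347,231), and the thumbscrew at (345,253), which is the end near the robot. I'll enlarge it to measure.

Run:
```python
from h import *
im=cv2.imread('pics/top0.png')
a=cv2.resize(im[120:250,130:255],None,fx=4.6,fy=4.6,interpolation=cv2.INTER_CUBIC)
b=cv2.resize(im[115:265,320:385],None,fx=3.98,fy=3.98,interpolation=cv2.INTER_CUBIC)
h=max(a.shape[0],b.shape[0])
o=np.zeros((h,800,3),np.uint8);o[:a.shape[0],:a.shape[1]]=a;bw=800-a.shape[1];o[:b.shape[0],a.shape[1]:]=b[:,:bw]
cv2.imwrite('pics/crop1.png',o);print(a.shape,b.shape)
d=np.load('pics/top0.npy',allow_pickle=True).item()
W=world(d)
# nozzle: depth clusters z>15 in boxes
for u,v,H in[(144,183,40),(236,225,46),(162,142,52),(163,230,58)]:
    s=np.s_[v-16:v+17,u-16:u+17];w=W[s];m=(w[...,2]>10)&(w[...,2]<75)&(d['depth'][s]>0)
    p=w[m];vv,uu=np.nonzero(m);print('noz',(uu.mean()+u-16).round(1),(vv.mean()+v-16).round(1),p[:,:2].min(0).round(),p[:,:2].max(0).round(),np.percentile(p[:,2],[50,95]).round(),m.sum())
W8=world(d,10.)
g=cv2.cvtColor(im,cv2.COLOR_BGR2GRAY)
P=[]
for u,v in[(347,231),(351,202),(355,174),(360,146)]:
    s=np.s_[v-11:v+12,u-11:u+12];wt=np.clip(110.-g[s],0,60)
    n,l,st,c=cv2.connectedComponentsWithStats((wt>0).astype(np.uint8));k=l[11,11]
    vv,uu=np.nonzero(l==k);cu,cv_=c[k]+[u-11,v-11]
    x=W8[int(cv_),int(cu)]; x=x+(W8[int(cv_)+1,int(cu)]-x)*(cv_%1)+(W8[int(cv_),int(cu)+1]-x)*(cu%1)
    P.append(x);print('pad',st[k],cu.round(1),cv_.round(1),x.round(1))
P=np.array(P);print(np.diff(P,axis=0).round(1),np.linalg.norm(P[3]-P[0]))
```

```text
(598, 575, 3) (597, 259, 3)
noz 143.7 183.6 [526. 167.] [549. 191.] [31. 41.] 117
noz 236.3 224.4 [435. -34.] [466.  -2.] [37. 47.] 188
noz 162.2 142.3 [605. 120.] [643. 160.] [42. 54.] 323
noz 162.0 230.2 [415. 113.] [462. 163.] [51. 60.] 498
pad [  2   2  19  18 274] 346.8 230.6 [ 436.5 -255.5   10. ]
pad [  2   3  19  18 271] 350.8 202.3 [ 497.8 -264.8   10. ]
pad [  2   2  19  19 271] 354.7 174.1 [ 559.  -274.2   10. ]
pad [  1   3  19  18 272] 358.8 146.3 [ 620.  -283.7   10. ]
[[61.3 -9.3  0. ]
 [61.2 -9.4  0. ]
 [61.  -9.5  0. ]] 185.65093743557395
```

View pics/crop1.png

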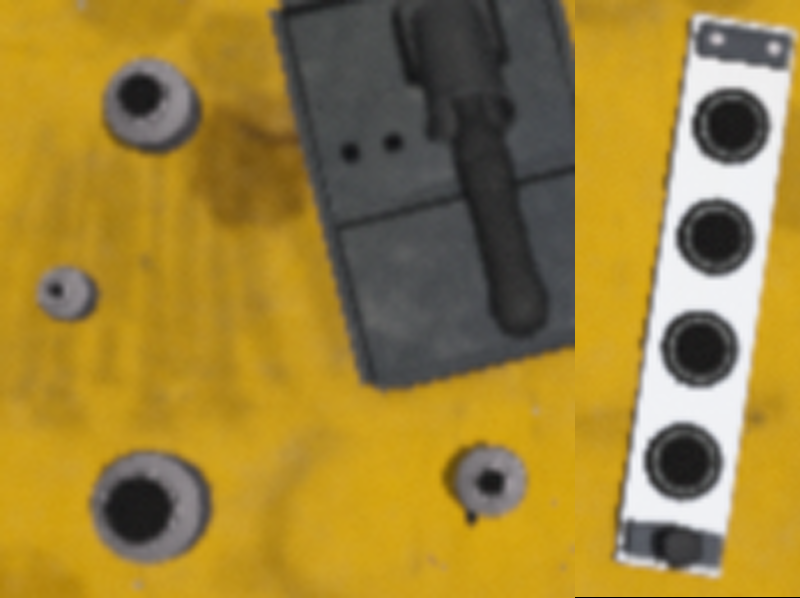

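The crop confirms nozzle 1 at crop (68,293), nozzle 2 at (490,481), nozzle 3 at (151,105) and nozzle 4 at (151,505), with the thumbscrew at the rail's bottom end. Pad 1 is therefore next to the screw. Next I'll cross-check with the scene camera and map the obstacle heights.

Run:
```python
from h import *
from scipy.optimize import least_squares
spec={1:((537.5,179),12,27,40),2:((450.5,-18),16,31,46),3:((624,140),20,35,52),4:((438.5,138),25,39,58)}
for n in('top','scene'):
    d=np.load(f'pics/{n}0.npy',allow_pickle=True).item();W=world(d);ok=d['depth']>0
    x,y,z=W[...,0],W[...,1],W[...,2]
    for k,(c,r,hc,H) in spec.items():
        m=ok&(np.hypot(x-c[0],y-c[1])<r+8)&(z>8)&(z<hc+3)
        if n=='scene':
            m&=(z<hc-2); q=W[m]; f=lambda p:np.hypot(q[:,0]-p[0],q[:,1]-p[1])-r
            s=least_squares(f,c,loss='soft_l1'); print(n,k,s.x.round(1),np.std(s.fun).round(1),m.sum())
        else:
            m=ok&(np.hypot(x-c[0],y-c[1])<r+8)&(z>8); q=W[m][:,:2]
            hull=cv2.convexHull(q.astype(np.float32)); (cc,rr)=cv2.minEnclosingCircle(hull);print(n,k,np.round(cc,1),round(rr,1))
    if n=='scene':
        Wp=world(d,10.);g=cv2.cvtColor(d['image'],cv2.COLOR_RGB2GRAY)
        for c in[(436.5,-255.5),(497.8,-264.8),(559,-274.2),(620,-283.7)]:
            m=(np.hypot(Wp[...,0]-c[0],Wp[...,1]-c[1])<24)&(g<90);cn=Wp[m][:,:2]
            print('pad',(cn.min(0)/2+cn.max(0)/2).round(1),cn.mean(0).round(1),m.sum())
    print('heights 50mm cells rows x=400.. cols y=250..-350')
    for X in range(350,750,50): print(X,[int(z[mm].max()) if (mm:=ok&(abs(x-X)<25)&(abs(y-Y)<25)).any() else -1 for Y in range(250,-351,-50)])
```

```text
top 1 [538. 179.] 12.8
top 2 [450.7 -17.3] 16.2
top 3 [624.3 139.5] 20.2
top 4 [439.1 138.1] 25.4
heights 50mm cells rows x=400.. cols y=250..-350
350 [30, 27, 7, 8, 5, 5, 5, 4, 4, 5, 5, 6, 5]
400 [29, 26, 60, 47, 7, 5, 5, 6, 5, 20, 39, 16, 5]
450 [33, 4, 63, 60, 5, 52, 46, 5, 4, 6, 14, 12, 5]
500 [33, 5, 6, 6, 39, 149, 153, 40, 5, 5, 15, 14, 5]
550 [34, 43, 39, 5, 40, 150, 153, 40, 5, 5, 14, 15, 5]
600 [35, 5, 55, 42, 43, 119, 117, 4, 7, 5, 15, 15, 5]
650 [38, 4, 56, 41, 42, 97, 40, 5, 5, 4, 17, 19, 5]
700 [271, 243, 15, 5, 40, 81, 115, 32, 21, 15, 15, 36, 5]
scene 1 [535.9 179. ] 1.1 76
scene 2 [449.6 -16.7] 1.0 113
scene 3 [622.9 140.5] 1.2 163
scene 4 [438.2 139.1] 0.9 282
pad [ 433.8 -253.1] [ 432.9 -253.8] 85
pad [ 496.9 -263.4] [ 496.  -262.2] 78
pad [ 557.7 -272.5] [ 557.1 -271.7] 70
pad [ 618.6 -280.3] [ 619.4 -280.9] 61
heights 50mm cells rows x=400.. cols y=250..-350
350 [29, 26, 8, 7, 7, 4, 3, 4, 3, 3, 10, 3, 3]
400 [30, 27, 60, 46, 4, 3, 4, 3, 3, 20, 38, 8, 3]
450 [32, 4, 61, 59, 4, 48, 35, 3, 5, 10, 14, 10, 4]
500 [32, 30, 20, 4, 40, 151, 153, 39, 4, 4, 14, 14, 4]
550 [33, 41, 39, 3, 40, 149, 151, 39, 4, 3, 13, 14, 4]
600 [34, 4, 55, 38, 40, 120, 41, 3, 5, 4, 13, 14, 3]
650 [189, 4, 55, 40, 57, 92, 39, 3, 4, 4, 17, 18, 4]
700 [273, 242, 22, 4, 40, 100, 119, 23, 10, 3, 15, 37, 4]
```

>>> servo_tool(rotation=[[0,0,0.0397],[0,0,0.0397],[0,0,0.0397],[0,0,0.0397],[0,0,0.0397],[0,0,0.0397]], slide=[[0.972,-1,-0.1],[0.972,-1,-0.1],[0.972,-1,-0.1],[0.972,-1,-0.1],[0.972,-1,-0.1],[0.972,-1,-0.1]], grip=[1,1,1,1,1,1])

```text
clock: 0.85
position: [439.7, 373.3, 210.6]
ee_rot: [0.997, -0.078, -0.0, 0.001]
contact_force: [-0.4, 0.5, -0.1]
gripper_width: 85.5
grasp_force: 0.0
```

>>> servo_tool(rotation=[[0,0,0],[0,0,0],[0,0,0],[0,0,0],[0,0,0],[0,0,0]], slide=[[0,-1,0],[0,-1,0],[0,-1,0],[0,-1,0],[0,-1,0],[0,-1,0]], grip=[1,1,1,1,1,1])

```text
clock: 1.6
position: [439.0, 176.7, 211.3]
ee_rot: [0.997, -0.075, 0.0, -0.0]
contact_force: [0.2, 0.2, -0.1]
gripper_width: 85.1
grasp_force: 0.0
```

>>> servo_tool(rotation=[[0,0,0],[0,0,0],[0,0,0],[0,0,0],[0,0,0],[0,0,0]], slide=[[0,-0.183,-0.2],[0,-0.183,-0.5],[0,-0.183,-0.5],[0,-0.183,-0.7],[0,-0.183,-0.85],[0,-0.183,-0.85]], grip=[1,1,1,1,1,1])

```text
clock: 2.35
position: [439.3, 139.7, 41.5]
ee_rot: [0.997, -0.075, -0.0, 0.001]
contact_force: [-0.2, -0.1, 0.3]
gripper_width: 85.4
grasp_force: 0.0
```

>>> servo_tool(rotation=[[0,0,0],[0,0,0],[0,0,0],[0,0,0],[0,0,0],[0,0,0],[0,0,0],[0,0,0]], slide=[[0,0,-0.1],[0,0,-0.19],[0,0,-0.19],[0,0,-0.19],[0,0,-0.19],[0,0,-0.19],[0,0,-0.19],[0,0,-0.19]], grip=[1,1,1,-1,-1,-1,-1,-1])

```text
clock: 3.35
position: [439.6, 139.2, 5.0]
ee_rot: [0.997, -0.076, 0.001, -0.001]
contact_force: [-1.9, 0.9, 8.1]
gripper_width: 48.8
grasp_force: 61.1
```

>>> servo_tool(rotation=[[0,0,0],[0,0,0],[0,0,0],[0,0,0],[0,0,0],[0,0,0],[0,0,0]], slide=[[0,0,0.1],[0,0,0.3],[0,0,0.6],[0,0,0.9],[0,0,1],[0,0,1],[0,0,1]], grip=[-1,-1,-1,-1,-1,-1,-1])

```text
clock: 4.22
position: [437.8, 138.0, 202.0]
ee_rot: [0.997, -0.076, -0.001, 0.001]
contact_force: [0.7, -0.3, -1.7]
gripper_width: 48.7
grasp_force: 62.2
```

>>> servo_tool(rotation=[[0,0,0],[0,0,0],[0,0,0],[0,0,0],[0,0,0],[0,0,0],[0,0,0]], slide=[[0.1,-0.2,0.08],[0.2,-0.4,0.08],[0.35,-0.7,0.08],[0.45,-0.9,0.08],[0.5,-1,0.08],[0.5,-1,0.08],[0.5,-1,0.08]], grip=[-1,-1,-1,-1,-1,-1,-1])

```text
clock: 5.1
position: [537.9, -61.1, 217.8]
ee_rot: [0.997, -0.076, -0.002, 0.0]
contact_force: [-0.1, 0.3, -0.7]
gripper_width: 48.5
grasp_force: 62.4
```

>>> servo_tool(rotation=[[0,0,0],[0,0,0],[0,0,0],[0,0,0],[0,0,0],[0,0,0],[0,0,0]], slide=[[0.1,-0.2,0],[0.2,-0.4,0],[0.3,-0.7,0],[0.4,-0.9,0],[0.4,-1,0],[0.4,-1,0],[0.4,-1,0]], grip=[-1,-1,-1,-1,-1,-1,-1])

```text
clock: 5.98
position: [618.4, -259.9, 219.4]
ee_rot: [0.997, -0.075, -0.0, -0.0]
contact_force: [0.2, 0.4, -1.5]
gripper_width: 48.9
grasp_force: 62.5
```

>>> servo_tool(rotation=[[0,0,0],[0,0,0],[0,0,0],[0,0,0],[0,0,0],[0,0,0],[0,0,0]], slide=[[0.003,-0.105,-0.05],[0.003,-0.105,-0.3],[0.003,-0.105,-0.6],[0.003,-0.105,-0.8],[0.003,-0.105,-0.9],[0.003,-0.105,-0.9],[0.003,-0.105,-0.9]], grip=[-1,-1,-1,-1,-1,-1,-1])

```text
clock: 6.85
position: [620.3, -282.6, 40.5]
ee_rot: [0.997, -0.076, 0.001, 0.0]
contact_force: [-0.6, -0.7, -1.1]
gripper_width: 48.7
grasp_force: 62.5
```

Run:
```python
from h import *
d=grab('scene','s1');t=grab('top','t1')
a=cv2.imread('pics/s1.png')[130:230,230:380];b=cv2.imread('pics/t1.png')[100:280,300:430]
cv2.imwrite('pics/crop2.png',np.hstack([cv2.resize(a,(480,320)),cv2.resize(b,(231,320))]))
print(read_state()['position'])
for n,d in(('s',d),('t',t)):
    W=world(d);ok=d['depth']>0;x,y,z=np.moveaxis(W,-1,0)
    m=ok&(np.hypot(x-619,y+282)<60)&(z>28)&(z<75);print(n,m.sum())
    if m.any(): print(W[m].min(0).round(),W[m].max(0).round())
```

```text
[ 620.42330536 -282.62859554   41.10130559]
s 247
[ 592. -321.   37.] [ 631. -243.   75.]
t 95
[ 595. -292.   38.] [ 620. -245.   74.]
```

View pics/crop2.png

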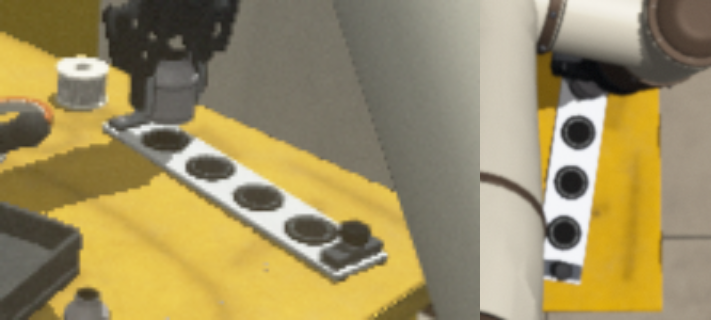

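The picture shows nozzle 4 held upright just above pad 4 (left crop near (175,85), pad ring at (165,140)). I'll lower it, release and rise.

>>> servo_tool(rotation=[[0,0,0],[0,0,0],[0,0,0],[0,0,0]], slide=[[0,0,-0.06],[0,0,-0.1],[0,0,-0.12],[0,0,-0.12]], grip=[-1,-1,-1,-1])

```text
clock: 7.45
position: [619.4, -282.4, 15.2]
ee_rot: [0.997, -0.076, -0.0, 0.0]
contact_force: [-0.3, 0.2, -1.0]
gripper_width: 49.0
grasp_force: 62.5
```

>>> servo_tool(rotation=[[0,0,0],[0,0,0],[0,0,0]], slide=[[0,0,-0.008],[0,0,-0.008],[0,0,-0.008]], grip=[-1,-1,-1])

```text
clock: 7.82
position: [619.4, -282.4, 15.1]
ee_rot: [0.997, -0.076, 0.0, 0.0]
contact_force: [-3.9, 2.3, 5.9]
gripper_width: 48.6
grasp_force: 63.1
```

Contact at 13.7 commanded. Release and rise.

>>> servo_tool(rotation=[[0,0,0],[0,0,0],[0,0,0],[0,0,0],[0,0,0],[0,0,0.0],[0,0,0],[0,0,0]], slide=[[0,0,0],[0,0,0],[0,0,0],[0,0,0],[0,0,0.1],[0,0,0.4],[0,0,0.7],[0,0,0.95]], grip=[1,1,1,1,1,1,1,1])

```text
clock: 8.82
position: [619.8, -282.7, 208.6]
ee_rot: [0.997, -0.076, 0.002, 0.001]
contact_force: [-0.6, -0.2, 0.0]
gripper_width: 85.5
grasp_force: 0.0
```

>>> servo_tool(rotation=[[0,0,0],[0,0,0],[0,0,0],[0,0,0],[0,0,0],[0,0,0.0]], slide=[[0.02,1,0.05],[0.02,1,0.05],[0.02,1,0.05],[0.02,1,0.05],[0.02,1,0.05],[0.02,1,0.05]], grip=[1,1,1,1,1,1])

```text
clock: 9.57
position: [623.3, -83.7, 214.0]
ee_rot: [0.997, -0.077, 0.0, 0.0]
contact_force: [0.2, -0.6, 0.4]
gripper_width: 85.2
grasp_force: 0.0
```

```bash
cat > chk.py <<'E'
from h import *
from scipy.optimize import least_squares
import sys
k=int(sys.argv[1]);c=[(435.5,-254.5),(497,-264),(558.2,-273.2),(619.3,-282.5)][k-1];r=[12,16,20,25][k-1];hc=[27,31,35,39][k-1]
print(read_state()['position'])
for n in('top','scene'):
    d=grab(n,f'{n}_p{k}');W=world(d);ok=d['depth']>0;x,y,z=np.moveaxis(W,-1,0)
    if n=='top':
        q=W[ok&(np.hypot(x-c[0],y-c[1])<29)&(z>18)];cc,rr=cv2.minEnclosingCircle(cv2.convexHull(q[:,:2].astype(np.float32)))
        print(n,np.round(cc,1),round(rr,1),q[:,2].max().round(),len(q))
    else:
        q=W[ok&(np.hypot(x-c[0],y-c[1])<29)&(z>16)&(z<hc+8)]
        s=least_squares(lambda p:np.hypot(q[:,0]-p[0],q[:,1]-p[1])-r,c,loss='soft_l1');print(n,s.x.round(1),np.std(s.fun).round(1),len(q))
a=cv2.imread(f'pics/scene_p{k}.png')[130:230,230:380];b=cv2.imread(f'pics/top_p{k}.png')[110:270,300:430]
cv2.imwrite(f'pics/chk{k}.png',np.hstack([cv2.resize(a,(480,320)),cv2.resize(b,(260,320))]))
E
python3 chk.py 4
```

```text
[623.32023199 -83.65748264 214.0465149 ]
top [ 619.4 -282.4] 25.5 73.0 515
scene [ 618.3 -282.4] 1.3 167
```

View pics/chk4.png

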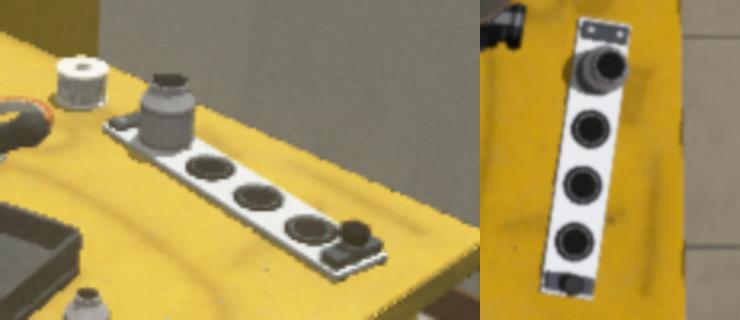

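Nozzle 4 stands upright on pad 4, centred within about 1 mm (left crop (165,110), right crop (603,70)). Nozzle 3 is next.

>>> servo_tool(rotation=[[0,0,0],[0,0,0],[0,0,0],[0,0,0],[0,0,0]], slide=[[0,1,0],[0,1,0],[0,1,0],[0,1,0],[0,1,0]], grip=[1,1,1,1,1])

```text
clock: 10.3
position: [623.5, 117.3, 213.4]
ee_rot: [0.997, -0.076, -0.0, 0.0]
contact_force: [-0.1, -0.5, 0.3]
gripper_width: 85.4
grasp_force: 0.0
```

>>> servo_tool(rotation=[[0,0,0],[0,0,0],[0,0,0],[0,0,0],[0,0,0],[0,0,0]], slide=[[0,0.112,-0.1],[0,0.112,-0.4],[0,0.112,-0.65],[0,0.112,-0.85],[0,0.112,-0.85],[0,0.112,-0.85]], grip=[1,1,1,1,1,1])

```text
clock: 11.05
position: [625.0, 139.1, 45.5]
ee_rot: [0.997, -0.077, 0.001, -0.0]
contact_force: [-0.3, -0.3, 0.6]
gripper_width: 85.5
grasp_force: 0.0
```

>>> servo_tool(rotation=[[0,0,0],[0,0,0],[0,0,0],[0,0,0],[0,0,0],[0,0,0],[0,0,0],[0,0,0]], slide=[[0,0,-0.1],[0,0,-0.2],[0,0,-0.2],[0,0,-0.2],[0,0,-0.2],[0,0,-0.2],[0,0,-0.2],[0,0,-0.2]], grip=[1,1,1,-1,-1,-1,-1,-1])

```text
clock: 12.05
position: [624.4, 140.4, 5.3]
ee_rot: [0.997, -0.076, 0.001, -0.0]
contact_force: [0.7, 0.0, 6.2]
gripper_width: 38.3
grasp_force: 60.9
```

>>> servo_tool(rotation=[[0,0,0],[0,0,0],[0,0,0],[0,0,0],[0,0,0],[0,0,0],[0,0,0]], slide=[[0,0,0.1],[0,0,0.3],[0,0,0.6],[0,0,0.9],[0,0,1],[0,0,1],[0,0,1]], grip=[-1,-1,-1,-1,-1,-1,-1])

```text
clock: 12.92
position: [622.2, 139.7, 201.5]
ee_rot: [0.997, -0.076, -0.002, 0.001]
contact_force: [-0.7, 0.2, -1.6]
gripper_width: 38.4
grasp_force: 60.3
```

>>> servo_tool(rotation=[[0,0,0],[0,0,0],[0,0,0],[0,0,0],[0,0,0],[0,0,0],[0,0,0]], slide=[[-0.03,-0.2,0.05],[-0.06,-0.4,0.05],[-0.1,-0.7,0.05],[-0.15,-0.9,0.05],[-0.16,-1,0.05],[-0.16,-1,0.05],[-0.16,-1,0.05]], grip=[-1,-1,-1,-1,-1,-1,-1])

```text
clock: 13.8
position: [591.5, -59.3, 212.9]
ee_rot: [0.997, -0.076, -0.001, 0.0]
contact_force: [0.7, 0.1, -1.1]
gripper_width: 38.4
grasp_force: 60.4
```

>>> servo_tool(rotation=[[0,0,0],[0,0,0],[0,0,0],[0,0,0],[0,0,0],[0,0,0],[0,0,0]], slide=[[-0.03,-0.2,0],[-0.06,-0.4,0],[-0.1,-0.7,0],[-0.15,-0.9,0],[-0.166,-1,0],[-0.166,-1,0],[-0.166,-1,0]], grip=[-1,-1,-1,-1,-1,-1,-1])

```text
clock: 14.68
position: [558.7, -258.8, 213.5]
ee_rot: [0.997, -0.075, -0.0, -0.0]
contact_force: [0.9, -0.1, -0.7]
gripper_width: 38.4
grasp_force: 60.5
```

>>> servo_tool(rotation=[[0,0,0],[0,0,0],[0,0,0],[0,0,0],[0,0,0],[0,0,0],[0,0,0]], slide=[[0,-0.066,-0.05],[0,-0.066,-0.3],[0,-0.066,-0.6],[0,-0.066,-0.8],[0,-0.066,-0.9],[0,-0.066,-0.9],[0,-0.066,-0.9]], grip=[-1,-1,-1,-1,-1,-1,-1])

```text
clock: 15.55
position: [559.1, -273.4, 34.5]
ee_rot: [0.997, -0.076, 0.001, 0.0]
contact_force: [-0.2, 0.3, -0.3]
gripper_width: 38.1
grasp_force: 60.5
```

>>> servo_tool(rotation=[[0,0,0],[0,0,0],[0,0,0],[0,0,0],[0,0,0]], slide=[[0,0,-0.06],[0,0,-0.09],[0,0,-0.1],[0,0,-0.1],[0,0,-0.1]], grip=[-1,-1,-1,-1,-1])

```text
clock: 16.18
position: [558.1, -273.1, 15.3]
ee_rot: [0.997, -0.076, 0.0, 0.0]
contact_force: [-2.7, 2.0, 7.6]
gripper_width: 38.7
grasp_force: 61.4
```

>>> servo_tool(rotation=[[0,0,0],[0,0,0],[0,0,0],[0,0,0],[0,0,0],[0,0,0.0],[0,0,0],[0,0,0]], slide=[[0,0,0],[0,0,0],[0,0,0],[0,0,0],[0,0,0.1],[0,0,0.4],[0,0,0.7],[0,0,0.95]], grip=[1,1,1,1,1,1,1,1])

```text
clock: 17.18
position: [558.4, -273.3, 206.4]
ee_rot: [0.997, -0.076, 0.001, 0.0]
contact_force: [0.3, -0.6, -1.0]
gripper_width: 85.4
grasp_force: 0.0
```

>>> servo_tool(rotation=[[0,0,0],[0,0,0],[0,0,0],[0,0,0],[0,0,0],[0,0,0.0]], slide=[[-0.54,1,0.05],[-0.54,1,0.05],[-0.54,1,0.05],[-0.54,1,0.05],[-0.54,1,0.05],[-0.54,1,0.05]], grip=[1,1,1,1,1,1])

```text
clock: 17.92
position: [450.6, -73.2, 213.9]
ee_rot: [0.997, -0.076, 0.0, -0.0]
contact_force: [0.1, 0.8, -0.5]
gripper_width: 85.5
grasp_force: 0.0
```

```bash
python3 chk.py 3
python3 - <<'E'
from h import *
for n in('top','scene'):
    d=np.load(f'pics/{n}0.npy',allow_pickle=True).item();W=world(d);ok=d['depth']>0;x,y,z=np.moveaxis(W,-1,0)
    for lo,hi in((25,60),(60,90),(90,120),(120,170)):
        m=ok&(z>lo)&(z<hi)&(x>440)&(x<560)&(abs(y+25)<90)&(np.hypot(x-450,y+17)>26)
        if m.any(): p=W[m][W[m][:,0].argsort()[:5]];print(n,lo,p.round().tolist())
E
```

```text
[450.5657543  -73.23158757 213.93361018]
top [ 558.8 -273.1] 20.3 67.0 326
scene [ 557.9 -273.2] 1.4 123
top 25 [[494.0, 31.0, 38.0], [494.0, 35.0, 38.0], [494.0, 27.0, 37.0], [494.0, 29.0, 36.0], [494.0, 34.0, 33.0]]
top 90 [[556.0, -12.0, 117.0]]
top 120 [[512.0, -30.0, 144.0], [512.0, -32.0, 141.0], [512.0, -28.0, 141.0], [512.0, -33.0, 141.0], [513.0, -28.0, 148.0]]
scene 25 [[489.0, 38.0, 26.0], [489.0, 35.0, 38.0], [490.0, 34.0, 30.0], [490.0, 34.0, 35.0], [490.0, 37.0, 28.0]]
scene 90 [[538.0, -21.0, 120.0], [539.0, -20.0, 120.0], [542.0, -17.0, 120.0], [543.0, -17.0, 116.0], [545.0, -16.0, 119.0]]
scene 120 [[510.0, -23.0, 145.0], [510.0, -29.0, 140.0], [510.0, -32.0, 144.0], [510.0, -32.0, 139.0], [510.0, -29.0, 143.0]]
```

View pics/chk3.png

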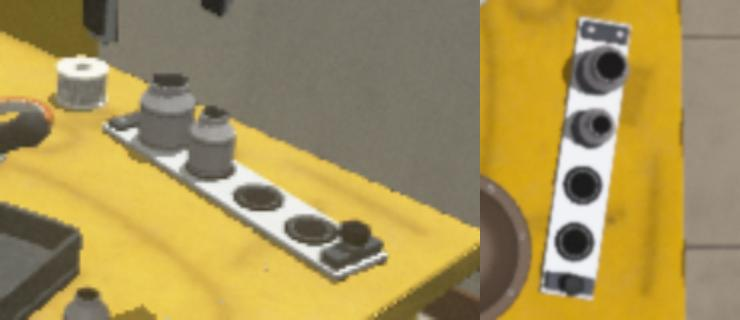

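Nozzle 3 stands upright and centred on pad 3 (left crop (212,145), right crop (592,127)). Nozzle 2 is next; the iron's handle starts at x≈510, which clears the gripper body.

>>> servo_tool(rotation=[[0,0,0],[0,0,0],[0,0,0],[0,0,0],[0,0,0],[0,0,0],[0,0,0]], slide=[[0,0.281,0],[0,0.281,0],[0,0.281,-0.25],[0,0.281,-0.5],[0,0.281,-0.75],[0,0.281,-0.85],[0,0.281,-0.85]], grip=[1,1,1,1,1,1,1])

```text
clock: 18.9
position: [449.3, -18.4, 42.0]
ee_rot: [0.997, -0.077, -0.002, 0.001]
contact_force: [-0.4, -0.1, 1.5]
gripper_width: 85.3
grasp_force: 0.0
```

>>> servo_tool(rotation=[[0,0,0],[0,0,0],[0,0,0],[0,0,0],[0,0,0],[0,0,0],[0,0,0],[0,0,0]], slide=[[0,0,-0.1],[0,0,-0.2],[0,0,-0.2],[0,0,-0.2],[0,0,-0.2],[0,0,-0.2],[0,0,-0.2],[0,0,-0.2]], grip=[1,1,1,-1,-1,-1,-1,-1])

```text
clock: 19.9
position: [450.7, -16.9, 4.7]
ee_rot: [0.997, -0.076, 0.001, -0.0]
contact_force: [-1.3, -0.1, 6.1]
gripper_width: 30.3
grasp_force: 59.1
```

>>> servo_tool(rotation=[[0,0,0],[0,0,0],[0,0,0],[0,0,0],[0,0,0],[0,0,0],[0,0,0]], slide=[[0,0,0.1],[0,0,0.3],[0,0,0.6],[0,0,0.9],[0,0,1],[0,0,1],[0,0,1]], grip=[-1,-1,-1,-1,-1,-1,-1])

```text
clock: 20.78
position: [449.0, -17.1, 202.3]
ee_rot: [0.997, -0.076, -0.001, 0.0]
contact_force: [-0.2, -0.2, -0.8]
gripper_width: 30.3
grasp_force: 59.4
```

>>> servo_tool(rotation=[[0,0,0],[0,0,0],[0,0,0],[0,0,0],[0,0,0],[0,0,0],[0,0,0]], slide=[[0.04,-0.2,0.05],[0.1,-0.4,0.05],[0.15,-0.7,0.05],[0.2,-0.9,0.05],[0.234,-1,0.05],[0.234,-1,0.05],[0.234,-1,0.05]], grip=[-1,-1,-1,-1,-1,-1,-1])

```text
clock: 21.65
position: [496.2, -216.4, 212.2]
ee_rot: [0.997, -0.076, -0.002, -0.0]
contact_force: [0.2, 0.8, -0.4]
gripper_width: 30.6
grasp_force: 59.6
```

>>> servo_tool(rotation=[[0,0,0],[0,0,0],[0,0,0],[0,0,0],[0,0,0],[0,0,0],[0,0,0],[0,0,0]], slide=[[0,-0.15,0],[0,-0.235,-0.05],[0,-0.235,-0.2],[0,-0.235,-0.45],[0,-0.235,-0.7],[0,-0.235,-0.9],[0,-0.235,-0.9],[0,-0.235,-0.9]], grip=[-1,-1,-1,-1,-1,-1,-1,-1])

```text
clock: 22.65
position: [498.0, -264.1, 34.9]
ee_rot: [0.997, -0.076, 0.001, 0.0]
contact_force: [1.8, 0.2, 0.4]
gripper_width: 30.3
grasp_force: 59.6
```

>>> servo_tool(rotation=[[0,0,0],[0,0,0],[0,0,0],[0,0,0],[0,0,0]], slide=[[0,0,-0.06],[0,0,-0.09],[0,0,-0.1],[0,0,-0.1],[0,0,-0.1]], grip=[-1,-1,-1,-1,-1])

```text
clock: 23.28
position: [496.9, -263.9, 14.7]
ee_rot: [0.997, -0.076, -0.0, 0.0]
contact_force: [-1.8, 2.3, 5.6]
gripper_width: 30.0
grasp_force: 60.2
```

>>> servo_tool(rotation=[[0,0,0],[0,0,0],[0,0,0],[0,0,0],[0,0,0],[0,0,0.0],[0,0,0],[0,0,0]], slide=[[0,0,0],[0,0,0],[0,0,0],[0,0,0],[0,0,0.1],[0,0,0.4],[0,0,0.7],[0,0,0.95]], grip=[1,1,1,1,1,1,1,1])

```text
clock: 24.28
position: [497.1, -264.1, 206.3]
ee_rot: [0.997, -0.076, 0.001, 0.0]
contact_force: [0.9, 0.1, -0.3]
gripper_width: 85.5
grasp_force: 0.0
```

>>> servo_tool(rotation=[[0,0,0],[0,0,0],[0,0,0],[0,0,0],[0,0,0],[0,0,0.0]], slide=[[0.1,1,0.05],[0.1,1,0.05],[0.1,1,0.05],[0.1,1,0.05],[0.1,1,0.05],[0.1,1,0.05]], grip=[1,1,1,1,1,1])

```text
clock: 25.02
position: [516.7, -65.0, 213.4]
ee_rot: [0.997, -0.077, -0.0, 0.0]
contact_force: [0.6, -0.3, 0.0]
gripper_width: 85.5
grasp_force: 0.0
```

>>> servo_tool(rotation=[[0,0,0],[0,0,0],[0,0,0],[0,0,0],[0,0,0],[0,0,0.0]], slide=[[0.1,1,0],[0.1,1,0],[0.1,1,0],[0.1,1,0],[0.1,1,0],[0.1,1,0]], grip=[1,1,1,1,1,1])

```text
clock: 25.78
position: [536.9, 134.2, 213.5]
ee_rot: [0.997, -0.077, -0.0, 0.0]
contact_force: [-1.1, 1.0, 0.3]
gripper_width: 85.5
grasp_force: 0.0
```

```bash
python3 chk.py 2
```

```text
[536.89260451 134.18085841 213.52896953]
top [ 497.5 -263.8] 16.5 60.0 209
scene [ 495.8 -263.8] 1.2 92
```

>>> servo_tool(rotation=[[0,0,0],[0,0,0],[0,0,0],[0,0,0],[0,0,0],[0,0,0],[0,0,0]], slide=[[0,0.215,0],[0,0.215,0],[0,0.215,-0.25],[0,0.215,-0.5],[0,0.215,-0.75],[0,0.215,-0.85],[0,0.215,-0.85]], grip=[1,1,1,1,1,1,1])

```text
clock: 26.75
position: [536.1, 177.1, 42.2]
ee_rot: [0.997, -0.077, -0.002, 0.001]
contact_force: [-0.7, -0.1, -0.0]
gripper_width: 85.4
grasp_force: 0.0
```

>>> servo_tool(rotation=[[0,0,0],[0,0,0],[0,0,0],[0,0,0],[0,0,0],[0,0,0],[0,0,0],[0,0,0]], slide=[[0,0,-0.1],[0,0,-0.2],[0,0,-0.2],[0,0,-0.2],[0,0,-0.2],[0,0,-0.2],[0,0,-0.2],[0,0,-0.2]], grip=[1,1,1,-1,-1,-1,-1,-1])

```text
clock: 27.75
position: [537.4, 179.2, 4.6]
ee_rot: [0.997, -0.076, 0.001, -0.0]
contact_force: [-1.1, -0.3, 5.8]
gripper_width: 21.9
grasp_force: 58.8
```

>>> servo_tool(rotation=[[0,0,0],[0,0,0],[0,0,0],[0,0,0],[0,0,0],[0,0,0],[0,0,0]], slide=[[0,0,0.1],[0,0,0.3],[0,0,0.6],[0,0,0.9],[0,0,1],[0,0,1],[0,0,1]], grip=[-1,-1,-1,-1,-1,-1,-1])

```text
clock: 28.62
position: [536.0, 178.6, 201.8]
ee_rot: [0.997, -0.076, -0.002, 0.001]
contact_force: [-0.9, 0.6, -0.5]
gripper_width: 21.4
grasp_force: 58.8
```

>>> servo_tool(rotation=[[0,0,0],[0,0,0],[0,0,0],[0,0,0],[0,0,0],[0,0,0],[0,0,0]], slide=[[-0.05,-0.2,0.05],[-0.1,-0.4,0.05],[-0.15,-0.7,0.05],[-0.2,-0.9,0.05],[-0.25,-1,0.05],[-0.25,-1,0.05],[-0.25,-1,0.05]], grip=[-1,-1,-1,-1,-1,-1,-1])

```text
clock: 29.5
position: [487.2, -20.4, 213.2]
ee_rot: [0.997, -0.076, -0.0, 0.0]
contact_force: [-0.4, -0.4, 0.0]
gripper_width: 22.2
grasp_force: 58.8
```

>>> servo_tool(rotation=[[0,0,0],[0,0,0],[0,0,0],[0,0,0],[0,0,0],[0,0,0],[0,0,0]], slide=[[-0.05,-0.2,0],[-0.1,-0.4,0],[-0.15,-0.7,0],[-0.2,-0.9,0],[-0.258,-1,0],[-0.258,-1,0],[-0.258,-1,0]], grip=[-1,-1,-1,-1,-1,-1,-1])

```text
clock: 30.38
position: [436.1, -220.2, 213.6]
ee_rot: [0.997, -0.075, 0.0, -0.0]
contact_force: [0.3, -0.3, 0.9]
gripper_width: 21.9
grasp_force: 58.9
```

>>> servo_tool(rotation=[[0,0,0],[0,0,0],[0,0,0],[0,0,0],[0,0,0],[0,0,0],[0,0,0],[0,0,0]], slide=[[0,-0.15,0],[0,-0.168,-0.05],[0,-0.168,-0.2],[0,-0.168,-0.45],[0,-0.168,-0.7],[0,-0.168,-0.9],[0,-0.168,-0.9],[0,-0.168,-0.9]], grip=[-1,-1,-1,-1,-1,-1,-1,-1])

```text
clock: 31.38
position: [436.7, -254.3, 34.8]
ee_rot: [0.997, -0.075, 0.001, 0.0]
contact_force: [1.5, -0.2, -0.6]
gripper_width: 21.8
grasp_force: 59.0
```

>>> servo_tool(rotation=[[0,0,0],[0,0,0],[0,0,0],[0,0,0],[0,0,0]], slide=[[0,0,-0.06],[0,0,-0.09],[0,0,-0.1],[0,0,-0.1],[0,0,-0.1]], grip=[-1,-1,-1,-1,-1])

```text
clock: 32.0
position: [435.3, -254.5, 14.6]
ee_rot: [0.997, -0.076, 0.0, 0.0]
contact_force: [-1.3, 1.6, 5.5]
gripper_width: 22.1
grasp_force: 59.6
```

>>> servo_tool(rotation=[[0,0,0],[0,0,0],[0,0,0],[0,0,0],[0,0,0],[0,0,0.0],[0,0,0],[0,0,0]], slide=[[0,0,0],[0,0,0],[0,0,0],[0,0,0],[0,0,0.1],[0,0,0.4],[0,0,0.7],[0,0,0.95]], grip=[1,1,1,1,1,1,1,1])

```text
clock: 33.0
position: [435.5, -254.6, 206.2]
ee_rot: [0.997, -0.076, 0.001, 0.0]
contact_force: [1.3, -0.4, -0.4]
gripper_width: 85.4
grasp_force: 0.0
```

>>> servo_tool(rotation=[[0,0,0],[0,0,0],[0,0,0],[0,0,0],[0,0,0],[0,0,0.0]], slide=[[0,1,0.05],[0,1,0.05],[0,1,0.05],[0,1,0.05],[0,1,0.05],[0,1,0.05]], grip=[1,1,1,1,1,1])

```text
clock: 33.75
position: [435.2, -55.6, 213.4]
ee_rot: [0.997, -0.077, -0.0, 0.0]
contact_force: [0.1, -0.2, -0.9]
gripper_width: 85.4
grasp_force: 0.0
```

```bash
for k in 2 3 4 1; do python3 chk.py $k;done
```

```text
[435.23987307 -55.56107229 213.43668448]
top [ 497.2 -264.2] 16.2 60.0 207
scene [ 495.7 -263.7] 1.4 92
[435.25959238 -55.78458037 213.42527744]
top [ 558.7 -273.1] 20.2 66.0 325
scene [ 557.7 -273.1] 1.5 128
[435.30290485 -55.62671276 213.46732431]
top [ 619.1 -282.4] 25.2 72.0 513
scene [ 618.3 -282.3] 1.6 153
[435.33216068 -55.32968323 213.57239338]
top [ 435.3 -254.6] 12.3 53.0 120
scene [ 435.  -254.9] 1.6 59
```

View pics/chk1.png

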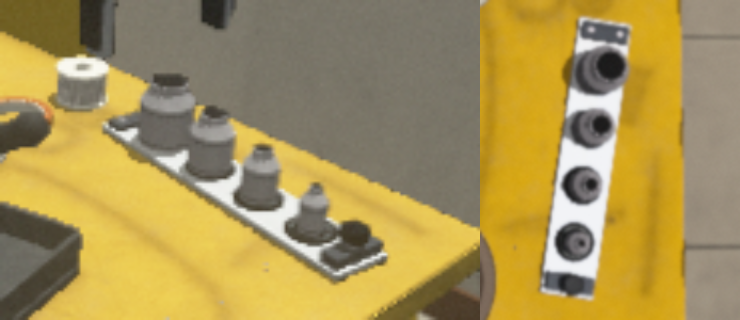

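All four stand upright and centred, with the smallest next to the thumbscrew: left crop (315,215), (262,178), (212,145) and (165,110). Handing in.

```bash
python3 -c "from bench import job_done;print(job_done())"
```

```text
the job is handed in; nothing more can be done
None
```

The four nozzles stand upright and released on the rail, smallest next to the thumbscrew and sizes rising to the largest at the far end, each within about 2 mm of its pad's centre by the cameras; the job was handed in at about 34 s.

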